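# Set the tilting inspection plate to its pointer

## Robot

A 7-joint arm with a two-finger parallel gripper is mounted at the origin on a cart in front of the work surface, level with it; the furniture and walls round the work are solid. World frame = base frame: x ahead of the robot, y to its left, z up, the work surface at z = 0. Lengths are in m, angles in degrees, forces in N, time in s.
With the tool pointing down it reaches from about 0.425 to 0.875 m from the base axis. Payload 4.7 kg.
Tool frame: the origin (TCP) lies on the mounting face of the last link; the fingertips stand 182 mm ahead of it and the grasp point (between the pads) lies 164 mm ahead of it; z points along the fingers, x is the direction in which the jaws open and shut, and the axes are right-handed (so a half turn about z gives the same grasp; the last joint's range is limited). The gripper opens to 87 mm and grips with 3 to 60 N. Pads are 19 mm wide; open, the fingers measure 117 mm over their backs; the gripper's body (75 mm by 190 mm) begins 51 mm behind the grasp point.
Start: joints at [-74.192, 18.392, -4.016, 83.108, 1.295, 78.541, -3.26], TCP at [0.168, 0.628, 0.405] pointing down, gripper open.
Joint ranges: [-163.93, 163.93], [-17.29, 119.83], [-79.2, 71.16], [3.27, 140.29], [-89.18, 269.18], [5.43, 117.66], [-154.24, 154.24]. Speed limits (degrees/s): [147.25, 147.25, 180, 180, 180, 180, 180].

## Interface

Orientations are given as [roll, pitch, yaw] about the fixed x, y, z axes, in that order (R = Rz(yaw) Ry(pitch) Rx(roll)).
In Python, from cell import status, cams, env, outline_of, landmark_of gives the robot as it stands. The module is installed in compiled form; this text tells all that it offers.
- The arm moves only by the tool jog_arm, never from a script. Its argument "rows" is a list of rows, each a list of 7 numbers: the closure, from 0 (fully open) to 1 (shut), then the shift along the tool's x, y, z in m, then the turn, a rotation vector about the tool's x, y, z in degrees. A call has 1 to 12 rows; each row shifts and turns the commanded pose from where the row before left it, along the tool's axes as they then stand; what a row does not reach is not made up. A row lasts 1/12 s, in which the tool goes at most 41.7 mm and 7.16 degrees, less where a joint would pass 70% of its speed; a pose out of reach is approached as far as the arm can. A call with a gripper value outside its range is refused whole. The fingers move at their own pace and stop on an object; "grip_force" is the grip in N (left out, the last holds). Time passes only in rows, so rows that do not move let the fingers close. It gives the time, the measured TCP pose, the force and the opening at its end, in the units of the state.
- status.get_obs(): the state, without advancing time (a new reading comes with each control period).
- cams.read_camera(name): name is "scene" or "top"; returns (picture, depth): 400x640x3 uint8, red, green, blue; 400x640 float32, m along the optical axis (not along the pixel's ray), 0 where there is no reading.
- cams.camera_params(name): a dict with "vfov" (degrees; the focal length in pixels is half the picture's height over the tangent of half this angle, whatever the lens; pixels are square), "cx", "cy" (the principal point, pixels), "k1" (the pictures are not rectified: a ray, as slopes to the right and down, at radius r is drawn at 1 + k1 r^2 times it, then the intrinsics apply), "eye" and "attitude" of the camera in the world. Camera axes: x right, y up, looking along -z (the intrinsics and any distortion apply to the point x, -y, -z); pixel columns grow to the right and rows downward; lengths in m; the calibration is good to about 2 mm. A picture is of the moment at which its call begins. camera_params takes no time and is no camera call.
- env.sign_off(): hands the job in, once; it reports no verdict.
Trained networks look in the newest picture that a camera, given by its name, has taken for a name from the list of things; names that differ only in an ending like _2 or _b are one class to them, and where a whole thing is asked for, a point or a joint stands for the part that bears it (a point fixed in the world has none). Each returns a list of dicts, best first, with "conf" (0 to 1); they miss things now and then, are a little off and sometimes report something else, mostly with a low value. They report only what shows in the picture. A call takes as long as a camera call. They do not tell look-alikes from the thing itself.
- outline_of(camera, name): "pixels" (400x640 bool, what is visible of it) and "box" ([left, top, right, bottom] in pixels, round what is visible of it).
- landmark_of(camera, name): "position" ([row, column] in pixels: a listed point, or the origin of a listed thing).
The state is a dict: "time_s": time; "qpos": joint angles; "joint_velocities": joint speeds; "effort": joint torques, N m; "tool_pos": TCP position; "tool_rot": TCP orientation; "force": force on the tool from outside, world axes, zero at the start; "wrist_torque": the same for the moment, N m; "grip_width": finger opening in m.
Only numpy, scipy, OpenCV 4.12 (cv2) and the standard library are available. Lean on these libraries where they do the work, as an engineer would, in place of code of your own. Each camera call takes 0.05 s, during which the arm holds its last target. There are 200 camera calls.

## Task

With the hinged plate still lying flat, push the round steel block along its guides until you feel it seat against the end stop, and press it there firmly for a moment. Then take the plate by its bar handle and swing it up until it is level with (parallel to) the pointer arm on the quadrant beside it, without shifting the pointer, and finish there, still gripping the handle and holding the plate steady at that angle, with the block still seated; leave everything else on the bench alone.

Things in the scene. Friction and masses are not known exactly. Their poses are not given: they have to be found in the camera images.
- plate (a joint): angle of the hinged aluminium plate (160 x 110 x 8 mm): 0 = flat (lower limit, start), grows as its handle end swings up, at most 1.0 rad. The level hinge axis is at its far edge, 45 mm above the bench. The hinge is free: the plate falls back if let go; about 4 N upward at the handle carries it.
- bar_middle (a point): middle of the handle bar at the plate's near end (point fixed to the plate), 45 mm above the bench when flat and 4 mm below the level of the plate's top. The bar runs along y; x points from bar to hinge, level when flat; the hinge axis (parallel to y) is 210 mm from this point along x. The gap of 37 mm between bar and plate edge is open down to the bench.
- grip_sleeve: the handle to grip: dark steel sleeve, 15 mm in diameter (16 at its end collars) and 70 mm long, that turns freely on the bar of the U-shaped handle, so that it may be held at an unchanging grip angle while the plate swings. Origin at its centre (same point as bar_middle), y along it; its x and z turn with the sleeve and mean nothing.
- end_stop: dark steel stop block clamped across the plate near the hinge, 14 (x) x 56 (y) x 14 mm high, with a small screw on top; clamped at a different distance each time, holds against pushes under 40 N. Origin at the middle of the lower edge of the face towards the handle, on the plate's top; x points to the hinge, z out of the plate. The block is seated when it touches this face.
- block_center (a point): centre of the loose round steel block, a disc 50 mm in diameter and 16 mm high, 0.17 to 0.34 kg, lying flat on the plate between two guide strips (5 mm high, inner faces 57 mm apart), 25 to 75 mm short of the stop. Point half-way up, on its axis; its axes turn with the disc and mean nothing.
- pointer (a joint): angle of the pointer arm, on the same scale as joint plate and about the same hinge axis: the plate is at the mark when both read the same. Held by friction; it does not move unless it is pushed.
- pointer_tip (a point): tip of the pointer, a slim dark flat arm, 4 mm thick, left of the plate (seen from the robot), pivoted on the hinge axis, 72 mm sideways from the plate's middle. The tip is 188 mm from the axis; the arm lies along x, which points from the tip to the hinge. A graduated aluminium quadrant arc (radius 125 mm) stands just outside it, up to 170 mm above the bench.
- sample_short: bystander: turned steel cylinder 30 mm in diameter, 26 mm high, left of the fixture, between it and a tall machine (its body begins some 0.6 m from the robot, straight ahead and to the left: pass between them drawn in); origin under its centre
- sample_tall: bystander: turned steel cylinder 25 mm in diameter, 40 mm high, right of the fixture; origin under its centre
- vial: bystander: white sample vial with a cap, 27 mm in diameter, 52 mm high, right of the fixture; origin under its centre
- loupe_small: bystander: black reading microscope, 48 x 127 x 85 mm, on the bench to the right; origin under its centre
- caliper: bystander: caliper, 71 x 225 x 16 mm, on the bench to the right; origin under its centre
Not all that is in view belongs to the job. What is shaped like the part that bears block_center but brown is not meant.

How it is judged:
By the outcome, as a careful person would: the job done as asked, in the order asked, and still so for the second after the job is handed in, while the arm keeps its last pose, push and grip.
It also fails if it takes over 51 s, if anything falls off the work surface, if the arm or the gripper's body presses on something with over 40 N, if the wrist force passes 120 N, or if a joint passes its speed limit or range.

## Working session

There is one attempt and no reset: what is moved stays moved. The work goes in short steps, Python scripts to look and compute and a tool call to move; the robot and the scene stay as the last step left them, time stands still between calls to the robot, and variables do not carry over. Pictures are saved under pics/ and viewed, about 8 in all and at most 12, crops included, and the job is handed in when it is done.

Besides the shell and the picture viewer there is one more tool, called as name(argument=value, ...), one argument or row to a line, values as JSON. jog_arm: Moves the arm, as the interface text tells. Its arguments: {"type":"object","properties":{"rows":{"type":"array"},"grip_force":{"type":"number"}},"required":["rows"]}

```bash
mkdir -p pics; cat > h.py <<'E'
import numpy as np, cv2
from scipy.spatial.transform import Rotation as R
from cell import status, cams, env, outline_of, landmark_of
def cam(n):
    p=cams.camera_params(n); return p
def rot(p):
    a=np.array(p["attitude"],float)
    return a if a.shape==(3,3) else (R.from_euler('xyz',a,degrees=True).as_matrix() if a.size==3 else R.from_quat(a).as_matrix())
def K(p):
    f=200/np.tan(np.radians(p["vfov"])/2); return np.array([[f,0,p["cx"]],[0,f,p["cy"]],[0,0,1.]])
def ray(n,rc):
    p=cam(n); u=cv2.undistortPoints(np.array([[[rc[1],rc[0]]]],float),K(p),np.array([p["k1"],0,0,0.]))[0,0]
    return np.array(p["eye"],float), rot(p)@np.array([u[0],-u[1],-1])
def at_depth(n,rc,d): e,v=ray(n,rc); return e+v*d
def at_z(n,rc,z): e,v=ray(n,rc); return e+v*(z-e[2])/v[2]
def proj(n,X):
    p=cam(n); c=rot(p).T@(np.array(X,float)-p["eye"]); q=np.array([c[0],-c[1],-c[2]])
    r=cv2.projectPoints(q.reshape(1,1,3),np.zeros(3),np.zeros(3),K(p),np.array([p["k1"],0,0,0.]))[0].ravel(); return r[::-1]
def dep(d,rc,w=2):
    r,c=int(round(rc[0])),int(round(rc[1])); z=d[max(r-w,0):r+w+1,max(c-w,0):c+w+1]; z=z[z>0]; return float(np.median(z)) if z.size else 0
def save(img,fn): cv2.imwrite('pics/'+fn,cv2.cvtColor(img,cv2.COLOR_RGB2BGR))
E
python3 - <<'E'
from h import *
print(status.get_obs())
for n in ("scene","top"):
    im,d=cams.read_camera(n); save(im,n+"1.png"); print(cam(n))
    for t in ("bar_middle","grip_sleeve","end_stop","block_center","pointer_tip","sample_short","sample_tall","vial"):
        for l in landmark_of(n,t)[:3]:
            z=dep(d,l["position"]); print(n,t,round(l["conf"],2),np.round(l["position"],1),np.round(at_depth(n,l["position"],z),4))
E
```

```text
{'time_s': 0.0, 'qpos': array([-74.191954  ,  18.43843212,  -4.01520283,  83.17460648,
         1.29496489,  78.54021674,  -3.26013596]), 'joint_velocities': array([-0.02767258, -0.0519561 , -0.02988043, -0.07496802, -0.05250441,
        0.03261585, -0.08234012]), 'effort': array([ 6.20728388e-04, -4.91279984e+01, -4.03493028e-01, -3.12536180e+01,
       -6.39167475e-02,  4.36382974e-02,  1.83291759e-04]), 'tool_pos': array([0.16821593, 0.62764434, 0.40367084]), 'tool_rot': array([1.79994206e+02, 1.08016647e-01, 7.50012367e+01]), 'force': array([-0.2372367 ,  0.13578828,  0.03531698]), 'wrist_torque': array([-0.01732969,  0.0254208 ,  0.0061977 ]), 'grip_width': 0.086771296877208}
{'vfov': 50.20569352527511, 'cx': 321.2042703412348, 'cy': 194.0015458496096, 'k1': 0.027342664972021646, 'eye': array([-0.03946205, -0.65945686,  0.61935128]), 'attitude': array([ 49.77010997,  -0.34772106, -54.07531349])}
scene grip_sleeve 0.6 [174.4 237.8] [ 0.4556 -0.0798  0.0475]
scene end_stop 0.67 [177.  312.3] [ 0.542  -0.2186  0.0503]
scene end_stop 0.34 [240.4 288.8] [ 0.3966 -0.2695  0.0073]
scen
[... 186 characters left out ...]

scene sample_tall 0.7 [238.1 291.8] [ 0.3952 -0.2788  0.0206]
scene vial 0.6 [238.7 252.1] [ 0.352  -0.2144  0.0157]
{'vfov': 50.502183330590746, 'cx': 321.5237096885574, 'cy': 206.20906031262626, 'k1': 0.002474463578374384, 'eye': array([ 0.41942849, -0.29528506,  1.01919838]), 'attitude': array([  5.11684505,   0.21301657, -90.92953697])}
top end_stop 0.59 [187.2 284.7] [ 0.5512 -0.2092  0.0529]
top block_center 0.98 [201.3 263.2] [ 0.5182 -0.1614  0.0654]
top block_center 0.85 [227.2 353.9] [ 0.4582 -0.3686  0.0173]
top pointer_tip 0.45 [188.6 213.7] [ 0.5577 -0.0327  0.0013]
top sample_short 0.6 [169.2 221. ] [ 0.6002 -0.0565  0.0277]
top vial 0.7 [271.  287.5] [ 0.3605 -0.214   0.0535]
```

```bash
python3 - <<'E'
import cv2
a=cv2.imread('pics/scene1.png')[80:280,180:420]; b=cv2.imread('pics/top1.png')[120:300,180:380]
cv2.imwrite('pics/sc.png',cv2.resize(a,None,fx=3.3,fy=3,interpolation=2)); cv2.imwrite('pics/tc.png',cv2.resize(b,None,fx=3.3,fy=3.3,interpolation=2)[:,:])
E
```

```text
(no output)
```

View pics/scene1.png

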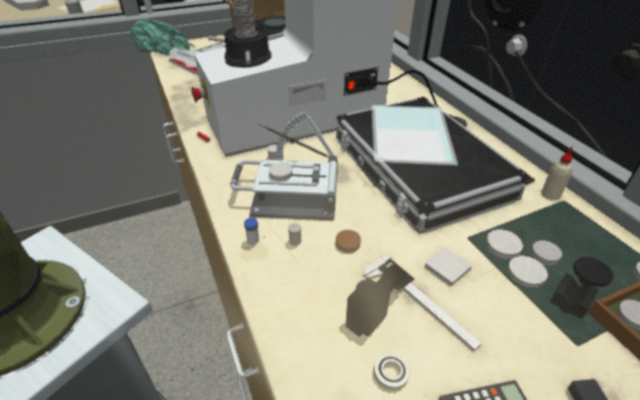

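View pics/tc.png

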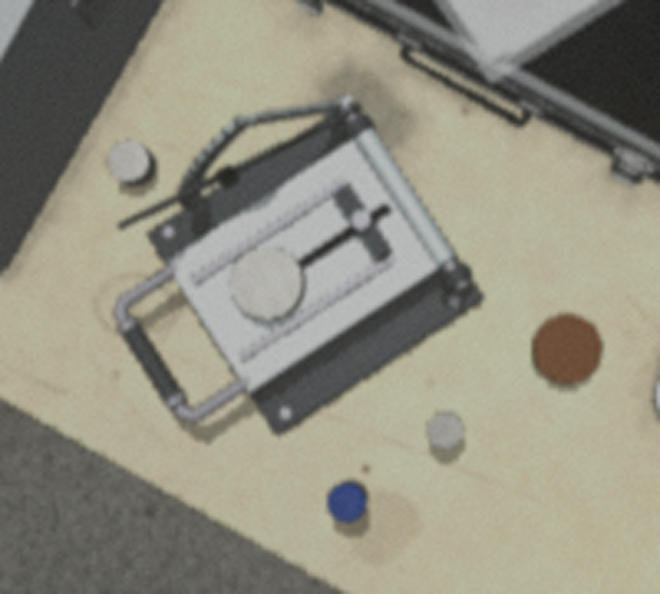

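View pics/sc.png

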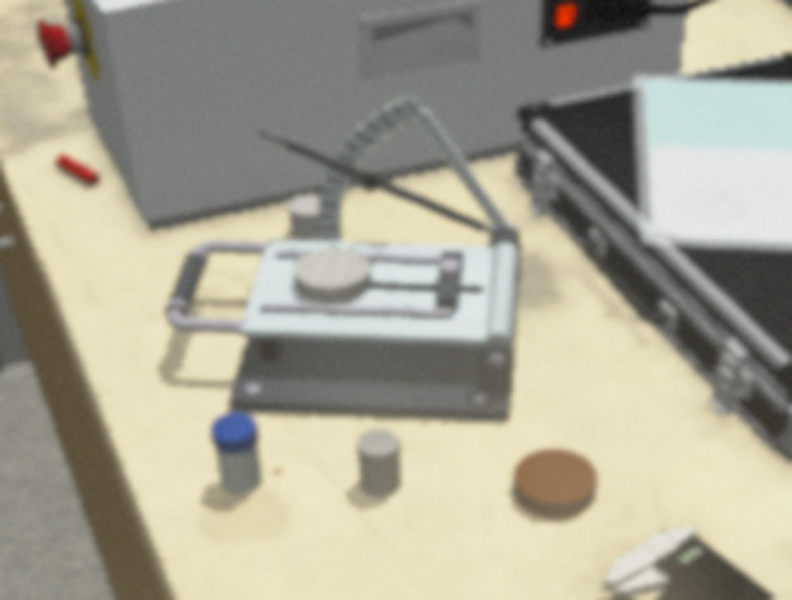

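The scene shows the fixture with the plate flat. Two discs could be taken for the block:
- **Steel disc:** on the plate, top pixel row 206, col 261.
- **Brown disc:** on the bench, top pixel row 225, col 351.

The steel disc is the block. The sleeve is at about top (230, 227), the stop at (187, 289), and the pointer tip at top (188, 216) and scene (124, 259). Next I fit the fixture pose.

```bash
cat > fit.py <<'E'
from h import *
from scipy.optimize import least_squares
T=lambda x,y:(120+(y+.5)/3.3-.5,180+(x+.5)/3.3-.5)
S=lambda x,y:(80+(y+.5)/3-.5,180+(x+.5)/3.3-.5)
def P(q,loc,th=0):
    x,y,yaw=q[:3]; ex=np.array([np.cos(yaw),np.sin(yaw),0]); ey=np.array([-ex[1],ex[0],0]); ez=np.array([0,0,1.])
    a,b,c=loc # a=distance from hinge toward handle, c above axis plane
    return np.array([x,y,.045])+ey*b+(-ex*np.cos(th)+ez*np.sin(th))*a+(ex*np.sin(th)+ez*np.cos(th))*c
obs=[("top",T(155,364),lambda q:P(q,(.21,0,.004))),
("top",T(133,327),lambda q:P(q,(.21,.035,.004))),("top",T(177,400),lambda q:P(q,(.21,-.035,.004))),
("top",T(267,283),lambda q:P(q,(q[4],0,.020))),
("top",T(120,225),lambda q:P(q,(.188,.072,0),q[3])),
("scene",S(262,133),lambda q:P(q,(.188,.072,0),q[3])),
("scene",S(370,181),lambda q:P(q,(q[6],.072,0),q[3])),
("scene",S(186,285),lambda q:P(q,(.21,0,.004))),
("scene",S(332,264),lambda q:P(q,(q[4],0,.020))),
("top",T(342,234),lambda q:P(q,(q[5],0,.018))),
("top",T(177,264),lambda q:P(q,(.173,.055,.004))),("top",T(248,389),lambda q:P(q,(.173,-.055,.004))),
]
def res(q): return np.concatenate([proj(n,f(q))-np.array(o) for n,o,f in obs])
if __name__=="__main__":
    s=least_squares(res,[.58,-.25,-.6,.4,.12,.08,.13],loss='soft_l1')
    q=s.x; print(np.round(q,4),"yaw",np.degrees(q[2]),"th",np.degrees(q[3]))
    print(np.round(res(q).reshape(-1,2),1))
    for k,v in dict(bar=(.21,0,0),block=(q[4],0,.012),stop=(q[5],0,.004)).items(): print(k,np.round(P(q,v),4))
    print("tip",P(q,(.188,.072,0),q[3]),"gap",q[4]-.025-q[5])
    np.save('q.npy',q)
E
python3 fit.py
```

```text
[ 0.5728 -0.2523 -0.9892  0.4716  0.1154  0.0548  0.1068] yaw -56.67977013921701 th 27.020226499961296
[[-0.9  0.7]
 [-2.3 -0.9]
 [ 0.9  2.4]
 [-0.2  0.2]
 [ 0.4  0.9]
 [ 0.1 -0.6]
 [-0.6  0.3]
 [-1.7  1.3]
 [ 0.8 -0.3]
 [-0.2 -0.1]
 [ 0.6 -5.5]
 [ 2.3 -0.7]]
bar [ 0.4574 -0.0768  0.045 ]
block [ 0.5094 -0.1559  0.057 ]
stop [ 0.5427 -0.2065  0.049 ]
tip [ 0.54095569 -0.07278461  0.13040934] gap 0.035615501427585794
```

jog_arm(
  rows=[
    [1, -0.04, 0, 0, 0, 0, 0],
    [1, -0.04, 0, 0, 0, 0, 0],
    [1, -0.04, 0, 0, 0, 0, 0],
    [1, -0.04, 0, 0, 0, 0, 0],
    [1, -0.04, 0, 0, 0, 0, 0],
    [1, 0, 0, 0, 0, 0, 0],
  ],
  grip_force=10,
)

```text
time_s: 1.4
tool_pos: [0.115, 0.4285, 0.4038]
tool_rot: [180.0, 0.3, 75.0]
force: [-0.7, 1.3, -1.3]
grip_width: 0.055
```

jog_arm(
  rows=[
    [1, -0.0013, 0.0345, 0, 0, 0, 4.4],
    [1, -0.0013, 0.0345, 0, 0, 0, 4.4],
    [1, -0.0013, 0.0345, 0, 0, 0, 4.4],
    [1, -0.0013, 0.0345, 0, 0, 0, 4.4],
    [1, -0.0013, 0.0345, 0, 0, 0, 4.4],
    [1, -0.0013, 0.0345, 0, 0, 0, 4.4],
    [1, -0.0013, 0.0345, 0, 0, 0, 4.4],
    [1, -0.0013, 0.0345, 0, 0, 0, 4.4],
    [1, -0.0013, 0.0345, 0, 0, 0, 4.4],
    [1, -0.0013, 0.0345, 0, 0, 0, 4.4],
  ],
)

```text
time_s: 2.23
tool_pos: [0.387, 0.2309, 0.4051]
tool_rot: [180.0, -0.1, 30.8]
force: [-0.4, 0.5, 1.0]
grip_width: 0.0006
```

jog_arm(
  rows=[
    [1, -0.0013, 0.0345, 0, 0, 0, 4.4],
    [1, -0.0013, 0.0345, 0, 0, 0, 4.4],
    [1, -0.0013, 0.0345, 0, 0, 0, 4.4],
    [1, -0.0013, 0.0345, 0, 0, 0, 4.4],
    [1, -0.0013, 0.0345, 0, 0, 0, 4.4],
    [1, -0.0013, 0.0345, 0, 0, 0, 4.4],
    [1, -0.0013, 0.0345, 0, 0, 0, 4.4],
    [1, -0.0013, 0.0345, 0, 0, 0, 4.4],
    [1, -0.0013, 0.0345, 0, 0, 0, 4.4],
    [1, -0.0013, 0.0345, 0, 0, 0, 4.4],
  ],
)

```text
time_s: 3.07
tool_pos: [0.4386, -0.1024, 0.4051]
tool_rot: [-180.0, -0.1, -13.2]
force: [1.2, -0.6, 1.2]
grip_width: 0.0006
```

jog_arm(
  rows=[
    [1, 0, 0, 0, 0, 0, 6.5],
    [1, 0, 0, 0, 0, 0, 6.5],
    [1, 0, 0, 0, 0, 0, 6.5],
    [1, 0, 0, 0, 0, 0, 6.5],
    [1, 0, 0, 0, 0, 0, 6.5],
    [1, 0, 0, 0, 0, 0, 6.5],
    [1, 0, 0, 0, 0, 0, 5],
    [1, 0, 0, 0, 0, 0, 0],
    [1, 0, 0, 0, 0, 0, 0],
  ],
)

```text
time_s: 3.82
tool_pos: [0.4387, -0.1007, 0.405]
tool_rot: [-180.0, -0.0, -56.9]
force: [0.2, 0.2, -0.2]
grip_width: 0.0002
```

jog_arm(
  rows=[
    [1, 0.014, -0.0145, 0, 0, 0, 0],
    [1, 0.0142, -0.0145, 0, 0, 0, 0],
    [1, 0, 0, 0.035, 0, 0, 0],
    [1, 0, 0, 0.035, 0, 0, 0],
    [1, 0, 0, 0.035, 0, 0, 0],
    [1, 0, 0, 0.02, 0, 0, 0],
    [1, 0, 0, 0, 0, 0, 0],
    [1, 0, 0, 0, 0, 0, 0],
  ],
)

```text
time_s: 4.48
tool_pos: [0.4782, -0.1084, 0.2794]
tool_rot: [179.9, 0.0, -56.9]
force: [1.0, 0.6, -0.2]
grip_width: 0.0005
```

```bash
python3 - <<'E'
from h import *
o=status.get_obs(); print(o['tool_pos'],o['force'])
from fit import P
q=np.load('q.npy')
im,d=cams.read_camera("scene"); t,dt=cams.read_camera("top")
def mk(n,im,q):
    im=im.copy()
    for l,th in [((.21,0,.004),0),((q[4],0,.02),0),((q[5],0,.004),0),((.173,.055,.004),0),((.173,-.055,.004),0),((.188,.072,0),q[3])]:
        r,c=proj(n,P(q,l,th)); im[int(round(r)),int(round(c))]=(255,0,0)
    tip=o['tool_pos']-[0,0,.182]; r,c=proj(n,tip); im[int(round(r)),int(round(c))]=(0,255,0)
    return im
a=cv2.resize(mk("scene",im,q)[100:240,190:350],None,fx=4,fy=4,interpolation=0)[:,:]
b=cv2.resize(mk("top",t,q)[140:260,200:340],None,fx=4,fy=4,interpolation=0)
save(np.hstack([a[:, :]])  ,"s2.png"); save(b,"t2.png")
E
```

```text
[ 0.47818622 -0.10838612  0.27940701] [ 0.99923078  0.64771471 -0.19467482]
```

View pics/s2.png

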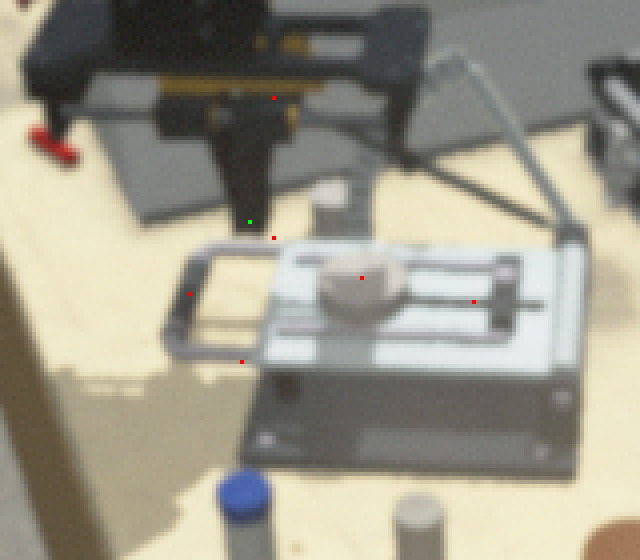

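View pics/t2.png

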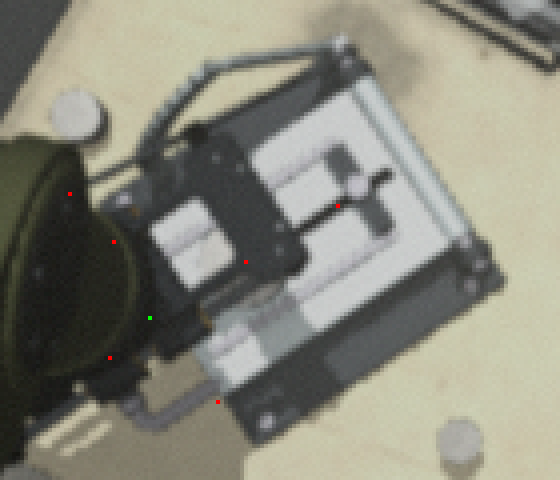

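In the scene crop the finger is at about (250, 235), above the plate's near edge and in line with the disc at (361, 280). The stop face is really at about (490, 305), a few mm past my pick, so I'll rely on feel for the seating. Going down to push.

jog_arm(
  rows=[
    [1, 0, 0, 0.02, 0, 0, 0],
    [1, 0, 0, 0.015, 0, 0, 0],
    [1, 0, 0, 0.005, 0, 0, 0],
    [1, 0, 0, 0, 0, 0, 0],
    [1, 0, 0, 0, 0, 0, 0],
  ],
)

```text
time_s: 5.0
tool_pos: [0.479, -0.1086, 0.2411]
tool_rot: [-179.9, -0.1, -57.0]
force: [0.4, -0.8, -0.4]
grip_width: 0.0005
```

jog_arm(
  rows=[
    [1, 0.004, 0, 0, 0, 0, 0],
    [1, 0.004, 0, 0, 0, 0, 0],
    [1, 0.004, 0, 0, 0, 0, 0],
    [1, 0.003, 0, 0, 0, 0, 0],
    [1, 0.003, 0, 0, 0, 0, 0],
    [1, 0.003, 0, 0, 0, 0, 0],
    [1, 0.003, 0, 0, 0, 0, 0],
    [1, 0.003, 0, 0, 0, 0, 0],
    [1, 0.003, 0, 0, 0, 0, 0],
  ],
)

```text
time_s: 5.75
tool_pos: [0.4946, -0.1328, 0.2397]
tool_rot: [180.0, 0.1, -57.0]
force: [-2.8, 3.3, 3.2]
grip_width: 0.0005
```

jog_arm(
  rows=[
    [1, 0.003, 0, 0, 0, 0, 0],
    [1, 0.003, 0, 0, 0, 0, 0],
    [1, 0.003, 0, 0, 0, 0, 0],
  ],
)

```text
time_s: 6.0
tool_pos: [0.4997, -0.1412, 0.2397]
tool_rot: [-180.0, 0.0, -57.0]
force: [-1.6, 2.3, 2.7]
grip_width: 0.0006
```

jog_arm(
  rows=[
    [1, 0.003, 0, 0, 0, 0, 0],
    [1, 0.003, 0, 0, 0, 0, 0],
    [1, 0.002, 0, 0, 0, 0, 0],
    [1, 0.002, 0, 0, 0, 0, 0],
  ],
)

```text
time_s: 6.33
tool_pos: [0.5051, -0.1498, 0.2397]
tool_rot: [180.0, 0.0, -57.0]
force: [-2.2, 2.5, 2.2]
grip_width: 0.0003
```

jog_arm(
  rows=[
    [1, 0.002, 0, 0, 0, 0, 0],
    [1, 0.002, 0, 0, 0, 0, 0],
  ],
)

```text
time_s: 6.5
tool_pos: [0.5073, -0.153, 0.2397]
tool_rot: [180.0, 0.0, -57.0]
force: [-2.2, 2.4, 1.7]
grip_width: 0.0007
```

jog_arm(
  rows=[
    [1, 0.002, 0, 0, 0, 0, 0],
    [1, 0.001, 0, 0, 0, 0, 0],
  ],
)

```text
time_s: 6.67
tool_pos: [0.509, -0.1558, 0.2397]
tool_rot: [-180.0, -0.0, -57.0]
force: [-2.0, 4.2, 1.6]
grip_width: 0.0005
```

jog_arm(
  rows=[
    [1, 0.0015, 0, 0, 0, 0, 0],
    [1, 0.0015, 0, 0, 0, 0, 0],
  ],
)

```text
time_s: 6.83
tool_pos: [0.5105, -0.158, 0.2397]
tool_rot: [180.0, 0.0, -57.0]
force: [-1.6, 3.6, 1.7]
grip_width: 0.0004
```

jog_arm(
  rows=[
    [1, 0.0015, 0, 0, 0, 0, 0],
    [1, 0.0005, 0, 0, 0, 0, 0],
  ],
)

```text
time_s: 7.0
tool_pos: [0.5117, -0.1599, 0.2397]
tool_rot: [-180.0, -0.0, -57.0]
force: [-2.3, 2.4, 1.4]
grip_width: 0.0007
```

jog_arm(
  rows=[
    [1, 0.0015, 0, 0, 0, 0, 0],
    [1, 0.0005, 0, 0, 0, 0, 0],
  ],
)

```text
time_s: 7.17
tool_pos: [0.5128, -0.1615, 0.2398]
tool_rot: [-180.0, -0.0, -57.0]
force: [-1.2, 3.1, 0.5]
grip_width: 0.0001
```

jog_arm(
  rows=[
    [1, 0.0015, 0, 0, 0, 0, 0],
    [1, 0.0005, 0, 0, 0, 0, 0],
  ],
)

```text
time_s: 7.33
tool_pos: [0.5139, -0.1632, 0.2398]
tool_rot: [-180.0, -0.0, -57.0]
force: [-1.4, 2.9, 1.2]
grip_width: 0.0004
```

jog_arm(
  rows=[
    [1, 0.0015, 0, 0, 0, 0, 0],
    [1, 0.0005, 0, 0, 0, 0, 0],
  ],
)

```text
time_s: 7.5
tool_pos: [0.515, -0.1648, 0.2397]
tool_rot: [-180.0, -0.0, -57.0]
force: [-1.0, 2.1, 0.5]
grip_width: 0.0003
```

jog_arm(
  rows=[
    [1, 0.0015, 0, 0, 0, 0, 0],
    [1, 0.0005, 0, 0, 0, 0, 0],
  ],
)

```text
time_s: 7.67
tool_pos: [0.5158, -0.166, 0.2397]
tool_rot: [180.0, 0.1, -57.0]
force: [-3.2, 5.6, 4.1]
grip_width: 0.0003
```

jog_arm(
  rows=[
    [1, 0.0015, 0, 0, 0, 0, 0],
    [1, 0.0005, 0, 0, 0, 0, 0],
  ],
)

```text
time_s: 7.83
tool_pos: [0.5164, -0.1666, 0.2396]
tool_rot: [179.9, 0.3, -57.0]
force: [-6.0, 8.3, 8.1]
grip_width: 0.0006
```

jog_arm(
  rows=[
    [1, 0.0015, 0, 0, 0, 0, 0],
    [1, 0, 0, 0, 0, 0, 0],
  ],
)

```text
time_s: 8.0
tool_pos: [0.5168, -0.167, 0.2396]
tool_rot: [179.9, 0.5, -56.9]
force: [-9.0, 10.2, 10.2]
grip_width: 0.0001
```

jog_arm(
  rows=[
    [1, 0.0015, 0, 0, 0, 0, 0],
    [1, 0, 0, 0, 0, 0, 0],
  ],
)

```text
time_s: 8.17
tool_pos: [0.5172, -0.1675, 0.2395]
tool_rot: [179.9, 0.6, -56.9]
force: [-9.7, 11.9, 14.2]
grip_width: 0.0004
```

jog_arm(
  rows=[
    [1, 0.0015, 0, 0, 0, 0, 0],
    [1, 0, 0, 0, 0, 0, 0],
    [1, 0, 0, 0, 0, 0, 0],
    [1, 0, 0, 0, 0, 0, 0],
  ],
)

```text
time_s: 8.5
tool_pos: [0.5176, -0.1678, 0.2395]
tool_rot: [179.9, 0.8, -56.9]
force: [-12.6, 14.8, 15.2]
grip_width: 0.0006
```

jog_arm(
  rows=[
    [1, 0, 0, 0, 0, 0, 0],
    [1, 0, 0, 0, 0, 0, 0],
    [1, 0, 0, 0, 0, 0, 0],
    [1, 0, 0, 0, 0, 0, 0],
  ],
)

```text
time_s: 8.83
tool_pos: [0.5175, -0.1679, 0.2395]
tool_rot: [179.9, 0.8, -56.9]
force: [-13.5, 13.6, 16.5]
grip_width: 0.0004
```

jog_arm(
  rows=[
    [1, -0.006, 0, 0, 0, 0, 0],
    [1, -0.012, 0, 0, 0, 0, 0],
    [1, -0.02, 0, -0.01, 0, 0, 0],
    [0.5, -0.02, 0, -0.03, 0, 0, 0],
    [0, -0.02, 0, -0.03, 0, 0, 0],
    [0, -0.02, 0, 0, 0, 0, 0],
    [0, -0.017, 0, 0, 0, 0, 0],
    [0, 0, 0, 0, 0, 0, 0],
    [0, 0, 0, 0, 0, 0, 0],
    [0, 0, 0, 0, 0, 0, 0],
  ],
)

```text
time_s: 9.67
tool_pos: [0.4573, -0.0765, 0.3099]
tool_rot: [-180.0, -0.1, -57.1]
force: [0.7, 0.4, -0.2]
grip_width: 0.0392
```

```bash
python3 - <<'E'
from h import *
o=status.get_obs(); print(o['tool_pos'],o['tool_rot'],o['force'],o['grip_width'])
im,d=cams.read_camera("scene")
for t in ("grip_sleeve","bar_middle","block_center","end_stop","pointer_tip"):
    for l in landmark_of("scene",t)[:3]: print(t,round(l["conf"],2),np.round(l["position"],1),at_z("scene",l["position"],dict(grip_sleeve=.045,bar_middle=.045,block_center=.057,end_stop=.049,pointer_tip=.13)[t]).round(4))
a=cv2.resize(im[80:240,190:350],None,fx=3.75,fy=3.75,interpolation=cv2.INTER_CUBIC); save(a,"s3.png")
E
```

```text
[ 0.45733822 -0.07650725  0.30985185] [-1.79959558e+02 -1.01015803e-01 -5.70617870e+01] [ 0.70218237  0.36404954 -0.22714885] 0.03919142814587071
grip_sleeve 0.54 [174.7 235.8] [ 0.4545 -0.0745  0.045 ]
bar_middle 0.88 [175.2 235. ] [ 0.4521 -0.0744  0.045 ]
block_center 0.83 [175.2 301.6] [ 0.5266 -0.2015  0.057 ]
block_center 0.67 [239.6 350.6] [ 0.4288 -0.3901  0.057 ]
block_center 0.31 [303.4 416.8] [ 0.3749 -0.5481  0.057 ]
end_stop 0.52 [177.1 315.9] [ 0.5477 -0.2241  0.049 ]
pointer_tip 0.63 [123.9 261.2] [ 0.5456 -0.0765  0.13  ]
pointer_tip 0.52 [174.1 234.2] [ 0.3809 -0.1574  0.13  ]
```

View pics/s3.png

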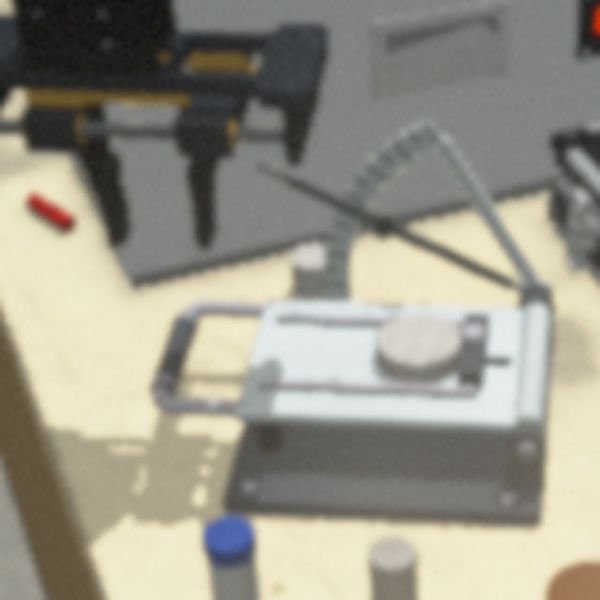

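The block now touches the stop: disc at about (420, 345) in the crop, stop at (470, 345). The pointer is unmoved. Next I set a partial opening so the finger fits the gap, then go down onto the sleeve.

jog_arm(
  rows=[
    [0.62, -0.002, 0, 0, 0, 0, 0],
    [0.62, 0, 0, 0, 0, 0, 0],
    [0.62, 0, 0, 0.01, 0, 0, 0],
    [0.62, 0, 0, 0.015, 0, 0, 0],
    [0.62, 0, 0, 0, 0, 0, 0],
    [0.62, 0, 0, 0, 0, 0, 0],
  ],
)

```text
time_s: 10.47
tool_pos: [0.4552, -0.0736, 0.2838]
tool_rot: [179.9, 0.1, -57.0]
force: [-0.4, 0.1, 0.3]
grip_width: 0.0391
```

```bash
python3 - <<'E'
from h import *
o=status.get_obs(); print(o['tool_pos'],o['tool_rot'],o['force'],o['grip_width'])
E
```

```text
[ 0.45521159 -0.07360355  0.28379343] [ 1.79874792e+02  5.31131665e-02 -5.70051189e+01] [-0.39203633  0.11278353  0.28464597] 0.039091063430336054
```

jog_arm(
  rows=[
    [0.69, 0, 0, 0, 0, 0, 0],
    [0.69, 0, 0, 0.01, 0, 0, 0],
    [0.69, 0, 0, 0.01, 0, 0, 0],
    [0.69, 0, 0, 0, 0, 0, 0],
  ],
)

```text
time_s: 10.8
tool_pos: [0.4548, -0.0735, 0.2628]
tool_rot: [179.8, 0.1, -57.0]
force: [-0.5, 0.4, 0.5]
grip_width: 0.0276
```

jog_arm(
  rows=[
    [0.69, 0, 0, 0.01, 0, 0, 0],
    [0.69, 0, 0, 0.01, 0, 0, 0],
    [0.69, 0, 0, 0.005, 0, 0, 0],
  ],
)

```text
time_s: 11.05
tool_pos: [0.4552, -0.0736, 0.2382]
tool_rot: [179.9, 0.0, -57.0]
force: [-0.7, 0.2, 0.4]
grip_width: 0.0273
```

jog_arm(
  rows=[
    [0.69, 0, 0, 0.01, 0, 0, 0],
    [0.69, 0, 0, 0.01, 0, 0, 0],
    [0.69, 0, 0, 0.01, 0, 0, 0],
    [0.69, 0, 0, 0, 0, 0, 0],
    [0.69, 0, 0, 0, 0, 0, 0],
  ],
)

```text
time_s: 11.47
tool_pos: [0.4554, -0.0737, 0.2089]
tool_rot: [179.9, 0.0, -57.0]
force: [1.0, -0.5, 0.3]
grip_width: 0.0268
```

jog_arm(
  rows=[
    [0.75, 0, 0, 0, 0, 0, 0],
    [0.8, 0, 0, 0, 0, 0, 0],
    [0.85, 0, 0, 0, 0, 0, 0],
    [1, 0, 0, 0, 0, 0, 0],
    [1, 0, 0, 0, 0, 0, 0],
    [1, 0, 0, 0, 0, 0, 0],
  ],
  grip_force=8,
)

```text
time_s: 11.97
tool_pos: [0.4557, -0.073, 0.21]
tool_rot: [-180.0, 0.1, -57.0]
force: [-1.9, 3.6, 3.8]
grip_width: 0.0146
```

```bash
python3 - <<'E'
from h import *
o=status.get_obs(); print(o['tool_pos'],o['tool_rot'],o['force'],o['wrist_torque'],o['grip_width'])
E
```

```text
[ 0.45570299 -0.07297533  0.2100362 ] [-1.79967386e+02  7.72109226e-02 -5.69769271e+01] [-1.92530864  3.61029312  3.82122782] [ 0.73098078  0.674034   -0.00216288] 0.014616031552336907
```

```bash
cat > ptr.py <<'E'
from h import *
def frame(bar,yaw):
    ex=np.array([np.cos(yaw),np.sin(yaw),0]); return np.append(bar,.045)+.21*ex, ex, np.array([-ex[1],ex[0],0])
def line_angle(n,pts,H,ex,ey,lat):
    A=[]
    for rc in pts:
        e,v=ray(n,rc); X=e+v*(((H+lat*ey-e)@ey)/(v@ey)); A.append([-(X-H)@ex,X[2]-.045])
    A=np.array(A); vx,vy,x0,y0=cv2.fitLine(A.astype(np.float32),cv2.DIST_HUBER,0,1e-4,1e-4).ravel()
    return np.degrees(np.arctan(vy/vx)), y0-x0*vy/vx, A
def pointer_pts(im):
    g=cv2.cvtColor(im,cv2.COLOR_RGB2GRAY).astype(float); pts=[]
    for c in range(268,326):
        r0=126.5+(c-262)*.478   # rough line
        rr=np.arange(int(r0)-6,int(r0)+8); w=np.clip(np.median(g[rr,c])-15-g[rr,c],0,None)
        if w.max()>8: pts.append((float((w*rr).sum()/w.sum()),c))
    return pts
E
python3 - <<'E'
from ptr import *
o=status.get_obs(); print(o['qpos'].round(1))
im,d=cams.read_camera("scene"); pts=pointer_pts(im); print([(round(a,1),c) for a,c in pts][::5])
for yaw in (-56,-57):
    for b in ([.4555,-.0727],[.4565,-.0745]):
        H,ex,ey=frame(b,np.radians(yaw)); a,off,A=line_angle("scene",pts,H,ex,ey,.072); print(yaw,b,round(a,2),round(off,4),A[0].round(4),A[-1].round(4))
im,d=cams.read_camera("top")
for l in landmark_of("top","pointer_tip"): print(l)
E
```

```text
[-28.2   7.6  36.1 122.2  -5.8  51.8 -45.8]
[(133.7, 279), (136.0, 284), (138.7, 289), (139.6, 294), (141.2, 299), (145.1, 304), (147.4, 309), (149.9, 314), (152.2, 319), (154.5, 324)]
-56 [0.4555, -0.0727] 27.71 -0.001 [0.1186 0.0612] [0.0154 0.007 ]
-56 [0.4565, -0.0745] 27.71 -0.002 [0.1206 0.0614] [0.0174 0.0071]
-57 [0.4555, -0.0727] 27.15 0.0009 [0.1196 0.0623] [0.0165 0.0094]
-57 [0.4565, -0.0745] 27.15 -0.0 [0.1216 0.0623] [0.0186 0.0095]
{'position': [191.1, 214.2], 'conf': 0.52}
```

jog_arm(
  rows=[
    [1, -0.001, 0, 0, 0, 0, 0],
    [1, 0, 0, 0, 0, 0, 0],
    [1, 0.0015, 0, -0.0018, 0, -0.5, 0],
    [1, 0.0029, 0, -0.0036, 0, -1, 0],
    [1, 0.0029, 0, -0.0036, 0, -1, 0],
    [1, 0.0029, 0, -0.0036, 0, -1, 0],
    [1, 0.0015, 0, -0.0018, 0, -0.5, 0],
  ],
  grip_force=30,
)

```text
time_s: 12.7
tool_pos: [0.4622, -0.0832, 0.2243]
tool_rot: [-180.0, 4.1, -57.0]
force: [1.4, 4.4, -3.8]
grip_width: 0.0139
```

```bash
cat > st.py <<'E'
from h import *
def rep(hx=None):
    o=status.get_obs(); M=R.from_euler('xyz',o['tool_rot'],degrees=True).as_matrix()
    g=np.array(o['tool_pos'])+M[:,2]*.164; F=M.T@o['force']
    print("t",round(o['time_s'],2),"grasp",g.round(4),"tilt",round(np.degrees(np.arccos(-M[2,2])),2),"Ftool",F.round(1),"tq",np.round(M.T@o['wrist_torque'],2),"w",round(o['grip_width'],4),"plate by z",round(np.degrees(np.arcsin((g[2]-.045)/.21)),2),"q",o['qpos'].round(0))
    return g,o
if __name__=="__main__": rep()
E
python3 st.py
```

```text
t 12.7 grasp [ 0.4559 -0.0733  0.0607] tilt 4.11 Ftool [-2.7 -3.6  4. ] tq [ 0.66 -0.27 -0.02] w 0.0139 plate by z 4.28 q [-26.   9.  37. 119. -10.  57. -41.]
```

jog_arm(
  rows=[
    [1, 0.0029, 0, -0.0036, 0, -1, 0],
    [1, 0.0029, 0, -0.0036, 0, -1, 0],
    [1, 0.0029, 0, -0.0036, 0, -1, 0],
    [1, 0.0029, 0, -0.0036, 0, -1, 0],
    [1, 0.0029, 0, -0.0036, 0, -1, 0],
    [1, 0.0029, 0, -0.0036, 0, -1, 0],
    [1, 0.0029, 0, -0.0036, 0, -1, 0],
    [1, 0.0029, 0, -0.0036, 0, -1, 0],
    [1, 0.0029, 0, -0.0036, 0, -1, 0],
    [1, 0.0029, 0, -0.0036, 0, -1, 0],
  ],
)

```text
time_s: 13.53
tool_pos: [0.4806, -0.1117, 0.2555]
tool_rot: [-180.0, 14.1, -57.0]
force: [3.1, 3.1, -2.9]
grip_width: 0.0141
```

```bash
python3 st.py
```

```text
t 13.53 grasp [ 0.459  -0.0781  0.0964] tilt 14.09 Ftool [-0.2 -4.3  3.1] tq [0.89 0.31 0.09] w 0.0141 plate by z 14.17 q [-20.  13.  37. 112. -18.  70. -32.]
```

jog_arm(
  rows=[
    [1, 0.0029, 0, -0.0036, 0, -1, 0],
    [1, 0.0029, 0, -0.0036, 0, -1, 0],
    [1, 0.0029, 0, -0.0036, 0, -1, 0],
    [1, 0.0029, 0, -0.0036, 0, -1, 0],
    [1, 0.0029, 0, -0.0036, 0, -1, 0],
    [1, 0.0029, 0, -0.0036, 0, -1, 0],
    [1, 0.0029, 0, -0.0036, 0, -1, 0],
    [1, 0.0029, 0, -0.0036, 0, -1, 0],
    [1, 0.0029, 0, -0.0036, 0, -1, 0],
    [1, 0, 0, 0, 0, 0, 0],
    [1, 0, 0, 0, 0, 0, 0],
  ],
)

```text
time_s: 14.45
tool_pos: [0.4995, -0.1407, 0.2779]
tool_rot: [-180.0, 23.1, -57.0]
force: [3.3, 3.9, -2.7]
grip_width: 0.0141
```

```bash
python3 st.py; python3 - <<'E'
from ptr import *
im,d=cams.read_camera("scene"); t,_=cams.read_camera("top")
save(cv2.resize(im[60:240,190:350],None,fx=3.3,fy=3.3,interpolation=cv2.INTER_CUBIC),"s4.png")
p=pointer_pts(im); print([(round(a,1),c) for a,c in p][::5])
E
```

```text
t 14.45 grasp [ 0.4645 -0.0868  0.127 ] tilt 23.09 Ftool [-0.3 -4.9  3.1] tq [1.01 0.46 0.12] w 0.0141 plate by z 22.99 q [-14.  18.  38. 105. -24.  82. -25.]
[(123.3, 268), (125.2, 273), (129.4, 279), (139.7, 297), (143.8, 302), (146.4, 307), (148.9, 312), (151.5, 317), (154.9, 322)]
```

View pics/s4.png

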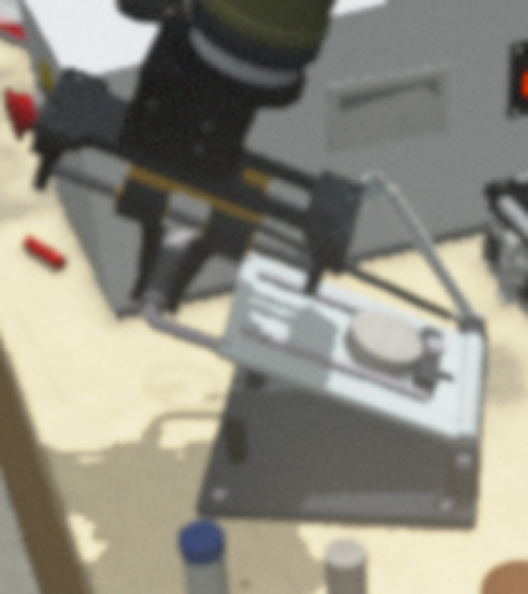

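```bash
cat > edge.py <<'E'
from ptr import *
def edge_pts(im,r1,c1,r2,c2,h=6):
    g=cv2.GaussianBlur(cv2.cvtColor(im,cv2.COLOR_RGB2GRAY).astype(float),(0,0),1); pts=[]
    for c in range(c1,c2+1):
        r0=r1+(c-c1)*(r2-r1)/(c2-c1); rr=np.arange(int(r0)-h,int(r0)+h+1); gr=g[rr-1,c]-g[rr+1,c]
        k=gr.argmax()
        if gr[k]>10: w=np.clip(gr[max(0,k-2):k+3],0,None); pts.append((float((w*rr[max(0,k-2):k+3]).sum()/w.sum()),c))
    return pts
E
python3 - <<'E'
from edge import *
im,d=cams.read_camera("scene")
e=edge_pts(im,170,264,191,326); print([(round(a,1),c) for a,c in e][::8])
p=pointer_pts(im); p=[x for x in p if x[1]>=300]
for yaw in (-55,-56,-57,-58):
    H,ex,ey=frame([.4557,-.073],np.radians(yaw))
    print(yaw,"plate",[np.round(line_angle("scene",e,H,ex,ey,-.055)[k],4) for k in (0,1)],"ptr",[np.round(line_angle("scene",p,H,ex,ey,.072)[k],4) for k in (0,1)])
E
```

```text
[(170.2, 264), (172.8, 272), (176.1, 280), (178.8, 288), (181.0, 296), (183.9, 304), (186.9, 312), (189.9, 320)]
-55 plate [np.float32(22.948), np.float32(-0.0045)] ptr [np.float32(30.0453), np.float32(-0.0051)]
-56 plate [np.float32(22.2329), np.float32(-0.001)] ptr [np.float32(29.5122), np.float32(-0.0033)]
-57 plate [np.float32(21.5043), np.float32(0.0025)] ptr [np.float32(28.9659), np.float32(-0.0013)]
-58 plate [np.float32(20.7623), np.float32(0.006)] ptr [np.float32(28.4061), np.float32(0.0006)]
```

```bash
python3 - <<'E'
from edge import *
s1=cv2.cvtColor(cv2.imread('pics/scene1.png'),cv2.COLOR_BGR2RGB)
im,d=cams.read_camera("scene")
e0=edge_pts(s1,191.5,258,192.5,326); print([(round(a,1),c) for a,c in e0][::8])
e=edge_pts(im,170,264,191,326)
g=cv2.GaussianBlur(cv2.cvtColor(s1,cv2.COLOR_RGB2GRAY).astype(float),(0,0),.7)
p=[]
for c in range(262,326):
    r0=125+(c-260)*.465; rr=np.arange(int(r0)-4,int(r0)+6); k=g[rr,c].argmin()
    if 0<k<len(rr)-1:
        a,b,cc=g[rr[k-1],c],g[rr[k],c],g[rr[k+1],c]; p.append((rr[k]+.5*(a-cc)/(a-2*b+cc+1e-9),c))
print([(round(float(a),1),c) for a,c in p][::6])
for yaw in (-55,-56,-57,-58):
    H,ex,ey=frame([.4557,-.073],np.radians(yaw))
    f=lambda q,l:[round(float(line_angle("scene",q,H,ex,ey,l)[k]),4) for k in (0,1)]
    print(yaw,"flat",f(e0,-.055),"plate",f(e,-.055),"ptr",f(p,.072))
E
```

```text
[(190.8, 258), (190.9, 266), (191.1, 274), (191.2, 282), (191.9, 290), (192.1, 298), (192.3, 306), (192.9, 314), (193.1, 322)]
[(125.8, 262), (128.4, 268), (131.1, 274), (134.3, 280), (137.1, 286), (139.8, 292), (142.8, 299), (145.6, 305), (148.4, 311), (151.4, 317), (154.1, 323)]
-55 flat [1.8282, -0.0048] plate [23.0516, -0.0046] ptr [28.6533, -0.0036]
-56 flat [0.9859, -0.0017] plate [22.3375, -0.0012] ptr [28.1072, -0.0017]
-57 flat [0.1429, 0.0014] plate [21.6097, 0.0023] ptr [27.5481, 0.0003]
-58 flat [-0.7002, 0.0045] plate [20.8685, 0.0058] ptr [26.976, 0.0023]
```

```bash
cat > pl.py <<'E'
from edge import *
def pts3(n,d,mask):
    r,c=np.nonzero(mask&(d>0)); p=cam(n)
    u=cv2.undistortPoints(np.stack([c,r],1).astype(float)[:,None],K(p),np.array([p["k1"],0,0,0.]))[:,0]
    z=d[r,c][:,None]; return (np.c_[u[:,0],-u[:,1],-np.ones(len(u))]*z)@rot(p).T+p["eye"]
def plane(X):
    for _ in range(8):
        m=np.median(X,0); m=X.mean(0); n=np.linalg.svd(X-m,full_matrices=False)[2][2]; r=(X-m)@n; X=X[abs(r)<max(2*np.median(abs(r))*1.48,.0008)]
    return n*np.sign(n[2]),m,np.std((X-m)@n),len(X)
def mask(poly):
    m=np.zeros((400,640),np.uint8); cv2.fillPoly(m,[np.array(poly,np.int32)],1); return m>0
def avg(n,k=4):
    D=[cams.read_camera(n) for _ in range(k)]; d=np.stack([x[1] for x in D]); return np.mean([x[0] for x in D],0).astype(np.uint8),np.median(d,0)
E
python3 - <<'E'
from pl import *
im,d=avg("scene")
# scene crop s4: scale 3.3, off row60 col190
C=lambda L:[(190+x/3.3,60+y/3.3) for x,y in L]
plate=pts3("scene",d,mask(C([(240,320),(330,345),(430,400),(455,420),(300,375),(232,350)])))
bench=pts3("scene",d,mask([(270,260),(320,262),(345,290),(300,300)]))
n,m,s,k=plane(plate); nb,mb,sb,kb=plane(bench)
print("plate n",n.round(4),m.round(4),"rms",s,k,"bench",nb.round(4),mb.round(4),sb,kb)
print("angle between",np.degrees(np.arccos(n@nb)),"azimuth of tilt",np.degrees(np.arctan2(n[1],n[0])))
p=pointer_pts(im)
for a,c in p[::6]:
    r=int(round(a)); print(c,r,d[r-2:r+3,c].round(3), at_depth("scene",(a,c),d[r,c]).round(3))
E
python3 st.py
```

```text
plate n [ 0.2041 -0.336   0.9195] [ 0.4901 -0.192   0.0873] rms 0.0005842766248089545 456 bench [0.0021 0.0031 1.    ] [ 0.3497 -0.3511 -0.0016] 0.0005077781418972536 1722
angle between 23.23869594061173 azimuth of tilt -58.72721644230585
268 123 [0.819 0.82  0.822 0.823 0.828] [ 0.481 -0.159  0.192]
274 128 [0.827 1.068 1.073 0.944 0.946] [ 0.642 -0.023  0.052]
295 139 [1.118 1.122 0.958 0.959 0.96 ] [ 0.585 -0.139  0.095]
301 143 [1.124 0.962 0.964 0.967 0.966] [ 0.592 -0.15   0.083]
307 146 [0.968 0.967 0.968 0.971 1.098] [ 0.598 -0.162  0.077]
313 149 [0.973 0.972 0.971 0.974 1.087] [ 0.605 -0.173  0.069]
319 155 [0.979 1.078 1.076 1.072 0.961] [ 0.677 -0.138  0.   ]
325 155 [0.979 0.979 0.983 0.983 1.07 ] [ 0.622 -0.195  0.053]
t 14.85 grasp [ 0.4645 -0.0868  0.127 ] tilt 23.06 Ftool [-0.2 -4.7  2.8] tq [0.94 0.51 0.03] w 0.014 plate by z 22.97 q [-14.  18.  38. 105. -24.  82. -25.]
```

```bash
python3 - <<'E'
from pl import *
for n,k in (("scene",4),("top",4)):
    im,d=avg(n,k)
    X=pts3(n,d,np.ones((400,640),bool))
    for yaw in (-57.2,-58.2):
        H,ex,ey=frame([.4557,-.073],np.radians(yaw))
        L=np.c_[-(X-H)@ex,(X-H)@ey,X[:,2]-.045]
        for lo,hi in ((.064,.080),(.066,.074)):
            m=(L[:,1]>lo)&(L[:,1]<hi)&(L[:,0]>.02)&(L[:,0]<.192)
            ang=np.degrees(np.arctan2(L[:,2],L[:,0])); m&=(ang>23)&(ang<34)
            A=L[m]
            if len(A)<8: print(n,yaw,len(A)); continue
            f=cv2.fitLine(A[:,[0,2]].astype(np.float32),cv2.DIST_HUBER,0,1e-4,1e-4).ravel(); sl=f[1]/f[0]
            print(n,yaw,len(A),"line",round(float(np.degrees(np.arctan(sl))),2),"off",round(float(f[3]-sl*f[2]),4),"med ang",np.median(ang[m]).round(2),"far",np.median(ang[m&(L[:,0]>.08)]).round(2),"range",A[:,0].min().round(3),A[:,0].max().round(3),"lat",A[:,1].mean().round(4))
E
```

```text
scene -57.2 184 line 27.54 off 0.0015 med ang 28.39 far 28.14 range 0.022 0.144 lat 0.0724
scene -57.2 157 line 27.76 off 0.0006 med ang 28.18 far 28.09 range 0.022 0.144 lat 0.072
scene -58.2 187 line 27.52 off 0.0011 med ang 28.06 far 27.9 range 0.021 0.145 lat 0.0746
scene -58.2 49 line 27.94 off -0.001 med ang 27.49 far 27.5 range 0.05 0.145 lat 0.0723
top -57.2 0
top -57.2 0
top -58.2 0
top -58.2 0
```

jog_arm(
  rows=[
    [1, 0.0015, 0, -0.0018, 0, -0.5, 0],
    [1, 0.0029, 0, -0.0036, 0, -1, 0],
    [1, 0.0029, 0, -0.0036, 0, -1, 0],
    [1, 0.0029, 0, -0.0036, 0, -1, 0],
    [1, 0.0015, 0, -0.0018, 0, -0.5, 0],
    [1, 0.0015, 0, -0.0018, 0, -0.5, 0],
    [1, 0, 0, 0, 0, 0, 0],
    [1, 0, 0, 0, 0, 0, 0],
    [1, 0, 0, 0, 0, 0, 0],
    [1, 0, 0, 0, 0, 0, 0],
  ],
)

```text
time_s: 16.08
tool_pos: [0.5096, -0.1564, 0.2871]
tool_rot: [-180.0, 27.6, -57.0]
force: [3.6, 4.5, -2.9]
grip_width: 0.0143
```

```bash
python3 st.py; cat > cmp.py <<'E'
from pl import *
im,d=avg("scene",6); save(cv2.resize(im[60:240,190:350],None,fx=3.3,fy=3.3,interpolation=cv2.INTER_CUBIC),"s5.png")
X=pts3("scene",d,np.ones((400,640),bool))
H,ex,ey=frame([.4557,-.073],np.radians(-57.2))
L=np.c_[-(X-H)@ex,(X-H)@ey,X[:,2]-.045]; ang=np.degrees(np.arctan2(L[:,2],L[:,0]))
# plate top surface, outside guides/block
m=(L[:,0]>.03)&(L[:,0]<.14)&(abs(L[:,1])>.036)&(abs(L[:,1])<.052)&(ang>20)&(ang<36)
n,c,s,k=plane(L[m]); print("plate",np.degrees(np.arctan2(n[0],n[2])) ,"lat",n[1],s,k)
m=(L[:,1]>.067)&(L[:,1]<.077)&(L[:,0]>.02)&(L[:,0]<.192)&(ang>22)&(ang<35); A=L[m]
f=cv2.fitLine(A[:,[0,2]].astype(np.float32),cv2.DIST_HUBER,0,1e-4,1e-4).ravel()
print("ptr",np.degrees(np.arctan(f[1]/f[0])),"off",f[3]-f[1]/f[0]*f[2],"med ang far",np.median(np.degrees(np.arctan2(A[:,2],A[:,0]))[A[:,0]>.06]),len(A))
for b in np.arange(.02,.17,.02):
    w=(A[:,0]>=b)&(A[:,0]<b+.02)
    if w.sum(): print(round(b,2),w.sum(),A[w][:,[0,2]].mean(0).round(4),end=' ')
E
python3 cmp.py
```

```text
t 16.08 grasp [ 0.4682 -0.0926  0.1418] tilt 27.64 Ftool [-0.3 -5.5  3.4] tq [0.92 0.48 0.13] w 0.0143 plate by z 27.45 q [-11.  21.  37. 101. -26.  88. -23.]
plate -27.486372295803754 lat -0.005901910980287096 0.0004573579374977319 361
ptr 28.611214 off 0.00039075688 med ang far 28.848414028531263 112
0.02 27 [0.0307 0.0173] 0.04 36 [0.0492 0.0275] 0.06 35 [0.0696 0.038 ] 0.08 14 [0.0835 0.0458]
```

View pics/s5.png

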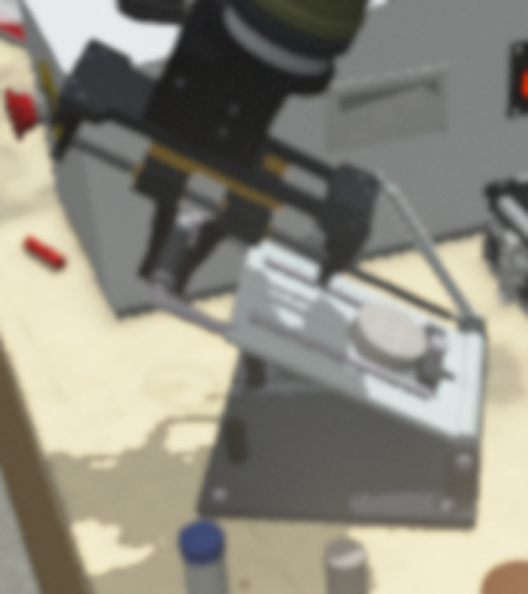

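```bash
cat >> cmp.py <<'E'
print("\nplate offset from axis",(n@c)*np.sign(n[2]), "expected .004")
# pointer: perpendicular profile about 27.75 deg, per bin upper/lower extents
t=np.radians(27.75); u=A[:,0]*np.cos(t)+A[:,2]*np.sin(t); v=A[:,2]*np.cos(t)-A[:,0]*np.sin(t)
for b in np.arange(.02,.17,.015):
    w=(u>=b)&(u<b+.015)
    if w.sum()>3: print(round(b,3),w.sum(),"v min/med/max mm",(1000*np.percentile(v[w],[5,50,95])).round(1))
E
sed -i 's/"s5.png"/"s6.png"/' cmp.py; python3 cmp.py
```

```text
plate -27.516603594528146 lat -0.005130121794460939 0.0005010679172940988 352
ptr 28.526197 off 0.0008280501 med ang far 28.84357857500895 115
0.02 27 [0.0314 0.0178] 0.04 35 [0.0495 0.0277] 0.06 35 [0.0696 0.038 ] 0.08 18 [0.0844 0.0462] 
plate offset from axis 0.003299886434053155 expected .004
0.02 11 v min/med/max mm [-1.6  0.5  3.5]
0.035 23 v min/med/max mm [-3.1  1.9  4.3]
0.05 23 v min/med/max mm [-2.5  1.7  5. ]
0.065 23 v min/med/max mm [-2.6  1.9  4.4]
0.08 25 v min/med/max mm [-3.1  1.6  4.5]
0.095 10 v min/med/max mm [-1.2  2.8  5.6]
```

The plate is nearly parallel to the pointer: depth puts it at 27.5° against about 27.75°. The disc still touches the stop at (425, 345) in the crop. I'll make one small trim and then do the final check.

jog_arm(
  rows=[
    [1, 0.0007, 0, -0.0009, 0, -0.25, 0],
    [1, 0, 0, 0, 0, 0, 0],
    [1, 0, 0, 0, 0, 0, 0],
    [1, 0, 0, 0, 0, 0, 0],
    [1, 0, 0, 0, 0, 0, 0],
    [1, 0, 0, 0, 0, 0, 0],
  ],
)

```text
time_s: 17.18
tool_pos: [0.5102, -0.1573, 0.2876]
tool_rot: [-180.0, 27.9, -57.0]
force: [2.8, 4.8, -3.1]
grip_width: 0.0143
```

```bash
python3 st.py; sed -i 's/"s6.png"/"s7.png"/' cmp.py; python3 cmp.py|head -2
python3 - <<'E'
from h import *
im,d=cams.read_camera("scene")
for t in ("block_center","end_stop","pointer_tip"):
    for l in landmark_of("scene",t)[:1]: print(t,l)
s=cv2.imread('pics/s7.png')[240:460,200:500]; cv2.imwrite('pics/s7c.png',cv2.resize(s,None,fx=2,fy=2))
E
```

```text
t 17.18 grasp [ 0.4684 -0.093   0.1426] tilt 27.88 Ftool [-0.7 -4.9  4. ] tq [0.94 0.49 0.11] w 0.0143 plate by z 27.7 q [-11.  22.  37. 100. -26.  88. -23.]
plate -27.832278120585617 lat -0.005900542781687427 0.000503212730065973 370
ptr 28.288923 off 0.00076751783 med ang far 28.807965198264103 114
block_center {'position': [239.5, 349.4], 'conf': 0.92}
end_stop {'position': [138.7, 241.1], 'conf': 0.62}
```

View pics/s7c.png

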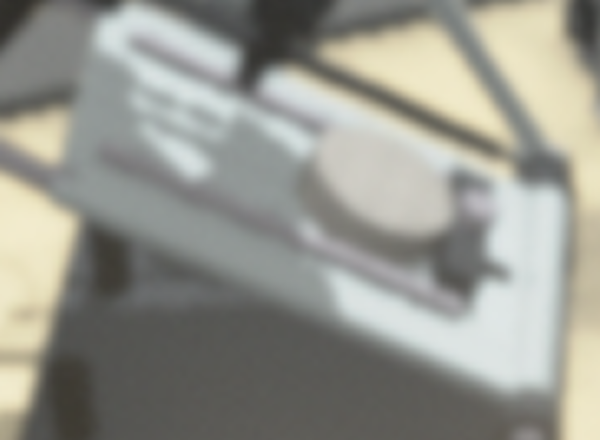

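The disc is in contact with the stop at about (450, 210). The pointer line from (290, 52) to (515, 155) runs parallel to the plate's guides. Handing in.

```bash
python3 -c "
from h import *
env.sign_off()"
```

```text
the job is handed in; nothing more can be done
```

I pushed the block to the stop, swung the plate up to the pointer's angle, and handed the job in with the arm still gripping the handle. No verdict came back.

- **Seating:** With the plate flat, I pushed the steel block along its guides until the force rose sharply. I then held it against the stop at about 19 N along the push for roughly half a second. The last picture shows it still touching the stop.
- **Swing:** I gripped the handle sleeve at 30 N and swung the plate up with the gripper turning along with it. At the end the plate read 27.7° from the arm pose and 27.8° from the depth image, and the last readings were steady, with about 4–5 N across the grip.
- **Pointer angle, where checks disagreed:** The early image line gave about 27.5° and the depth fits 27.5–28.0°. Later depth fits, with the pointer partly hidden by the plate and gripper, gave 28.3–28.6°. I took about 27.8°, so the plate could be up to about 0.8° low.
- **Failed or missing checks:**
  - One plate-edge measurement in the image read about 1.5° lower than the arm and depth readings. I did not use it, because shadow on the edge probably skewed it.
  - In the last picture the networks did not find the pointer tip and took the brown disc for the block.
- **Pointer and bench:** I saw no sign that the pointer or anything else on the bench moved. In the last pictures the gripper hid the pointer's outer half, so that is not fully confirmed.

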